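# Set the drying stand over the hidden batten

### The arm

A 6-joint arm with a two-finger parallel gripper is mounted at the origin on the work surface. World frame = base frame: x ahead of the robot, y to its left, z up, the work surface at z = 0. Lengths are in m, angles in rad, forces in N, time in s.
With the tool pointing down it reaches from about 0.35 to 0.775 m from the base axis. Payload 5.5 kg.
Tool frame: the origin (TCP) lies at the very end of the fingers, on their centre line; the grasp point (between the pads) lies 19 mm behind it; y points along the fingers, z is the direction in which the jaws open and shut, and the axes are right-handed (so a half turn about y gives the same grasp; the last joint's range is limited). The gripper opens to 85 mm and grips with 20 to 120 N. Pads are 22 mm wide; open, the fingers measure 114 mm over their backs; the gripper's body (76 mm by 85 mm) begins 54 mm behind the grasp point. The pads swing forward as they close: fully open they stand 13 mm farther back than shut.
Start: joints at [1.099, 0.313, 0.046, 1.304, 0, 1.431], TCP at [0.187, 0.544, 0.199] pointing down, gripper open.
Joint ranges: [-2.76, 2.76], [-0.86, 1.69], [-1.03, 1.26], [-2.2, 2.34], [-1.47, 1.5], [-3.14, 3.14]. Speed limits (rad/s): [2.57, 2.57, 3.14, 3.14, 3.14, 3.14].

### API

Orientations are given as a unit quaternion [w, x, y, z].
In Python, from workcell import env gives the robot as it stands.
- The arm moves only by the shell command python3 -m inch 'ROWS' [OPENING] [FORCE]. ROWS is JSON, a list that holds one entry, the list of rows, each a list of 4 numbers: the shift along the tool's x, y, z in mm, then the turn about the tool's y in degrees. In form: [[[tx, ty, tz, spin], ...]]. A call has 1 to 10 rows; each row is the pose to reach, as a shift and turn from the pose commanded when the call began, along the tool's axes at that moment; what a row does not reach only later rows make up. A row lasts 1/10 s, in which the tool goes at most 50 mm and 8.59 degrees, less where a joint would pass 70% of its speed; a pose out of reach is approached as far as the arm can. A call with a gripper value outside its range is refused whole. OPENING is the finger opening in mm, from 0 to 85.4, set as the call begins (- or left out, the last holds). The fingers move at their own pace and stop on an object; FORCE is the grip in N (left out, the last holds). Time passes only in rows, so rows that repeat a pose let the fingers close. It gives the time, the measured TCP pose, the force and the opening at its end, in the units of the state.
- env.get_state(): the state, without advancing time (a new reading comes with each control period).
- env.read_camera(name): name is "side" or "top" or "wrist"; returns the picture (480x640x3 uint8, blue, green, red); there is no depth.
- env.camera_model(name): a dict with "fx", "fy", "cx", "cy" (pixels), "R" (3x3) and "t" (3): a world point X has camera coordinates R X + t; the wrist camera has in their place "mount" (4x4, takes a point from camera to tool coordinates, whose origin is the TCP and whose axes are the tool frame's). Camera axes: x right, y down, z forward; pixel columns grow to the right and rows downward; lengths in m; the calibration is good to about 2 mm. The wrist camera is an equidistant fisheye: a pixel r from the principal point sees the ray r / f radians off the axis. A picture is of the moment at which its call begins: read the wrist's pose just before it. camera_model takes no time and is no camera call.
- env.hand_in(): hands the job in, once; it reports no verdict.
The state is a dict: "clock": time; "joint_pos": joint angles; "qvel": joint speeds; "tau": joint torques, N m; "tcp_pos": TCP position; "orientation": TCP orientation; "wrist_force": force on the tool from outside, world axes, zero at the start; "ft_torque": the same for the moment, N m; "finger_gap": finger opening in m.
Only numpy, scipy, OpenCV 4.12 (cv2) and the standard library are available. Lean on these libraries where they do the work, as an engineer would, in place of code of your own. Each camera call takes 0.05 s, during which the arm holds its last target.

### The job

The thin slatted sheet in the wooden drying tray is soft everywhere except where one hidden batten crosses under it. With the gripper closed, press the fingertips gently along the sheet to feel where the batten is; only then pick up the drying stand by its post and set it gently and upright on the sheet, centred over the batten, so that the sheet does not sag under it, and let go. Leave the tray, the tub, the cork sanding block and the sample board alone.

Things in the scene. Friction and masses are not known exactly. Their poses are not given: they have to be found in the camera images.
- tray: fixed shallow wooden drying tray, 186 x 336 x 66 mm high, origin under its centre on the bench; x across its short side, y along its long side, z up. Rim 18 mm wide, standing 6 mm above the sheet inside. One batten 40 mm wide in y is hidden under the sheet, running straight across the tray along x; its middle lies anywhere from -85 to +85 mm in y.
- sheet (a point): centre of the upper face of the brown slatted sheet in the tray, 60 mm above the bench, axes as the tray's; 150 (x) x 300 (y) mm, made of 24 thin strips 12.5 mm wide that run along x and float on foam. Closed fingertips sink it about 2 to 3 mm per N, also at its ends (26 mm at most); over the batten it turns firm after about 0.5 mm, at 0.1 mm per N. Over 25 N from the fingertips cracks it.
- stand: loose drying stand, 0.6 to 0.9 kg, left or right of the tray: square steel foot 60 x 60 x 26 mm, round wooden post 20 mm thick from 26 to 126 mm above the underside, steel socket 26 mm wide on top up to 140 mm. Origin: centre of the underside, z up the post. The sheet cracks if the stand pushes it with over 25 N or sinks it over 5 mm; off the batten its weight alone does.
- tub: loose bystander: white jar with lid, 76 mm in diameter, 85 mm high, origin under its centre, on the bench on the other side of the tray from the stand
- sander: loose bystander: cork sanding block 90 x 55 x 32 mm, origin under its centre, on the bench beyond the tray
- sample: loose bystander: light wooden sample board 80 x 120 x 16 mm lying flat, origin under its centre, on the bench beyond the tray
There are look-alikes about, which are no part of the job. There is more than one size of the stand; the job needs the smaller.

How it is judged:
On the way, in this order (a step that is already met when the one before it is completed fails the run):
1. the sheet is pressed with the fingertips (over 1.5 N) while the stand still waits in its place (contact force between the fingers and tray above 1.5 N and distance of stand from where it was at the start of the episode below 0.01 m), for 0.1 s.
2. the stand is lifted off the bench (height (world z) of stand above 0.03 m), for 0.1 s.
At the end, for the whole second after the job is handed in: The stand rests free on the sheet, inside the rim, upright within 0.06 rad, at rest, with its underside no more than 2.5 mm below the level of the unloaded sheet (z of stand in the frame of sheet between -0.0025 and 0.003 m and x of stand in the frame of sheet between -0.045 and 0.045 m and y of stand in the frame of sheet between -0.12 and 0.12 m and angle between stand's own z axis and vertical below 0.06 rad and linear speed of stand below 0.01 m/s and contact force between stand and tray above 3 N); the robot touches nothing.
It fails at once if the fingers press the tray or its sheet with more than 25 N (contact force between the fingers and tray above 25 N).
It fails at once if the stand is pushed on the tray or its sheet with more than 25 N (contact force between stand and tray above 25 N).
It fails at once if the sheet sags more than 5 mm under the stand (z of stand in the frame of sheet below -0.005 m and contact force between stand and tray above 1 N).
It fails at once if a bystander is moved by more than 20 mm (distance of any of tub, sander, sample from where it was at the start of the episode above 0.02 m).
It also fails if it takes over 64 s, if anything falls off the work surface, if the arm or the gripper's body presses on something with over 40 N, if the wrist force passes 120 N, or if a joint passes its speed limit or range.

## Working session

There is one attempt and no reset: what is moved stays moved. The work goes in short steps, Python scripts to look and compute and a shell command to move; the robot and the scene stay as the last step left them, time stands still between calls to the robot, and variables do not carry over. Pictures are saved under pics/ and viewed, and the job is handed in when it is done.

```bash
mkdir -p pics; ls; python3 - <<'E'
from workcell import env
import cv2
s=env.get_state();print({k:s[k] for k in s})
for n in ["side","top","wrist"]:
    cv2.imwrite(f"pics/{n}0.png",env.read_camera(n)); print(n,env.camera_model(n))
E
```

```text
pics
{'clock': 0.0, 'joint_pos': array([1.09940358e+00, 3.13995329e-01, 4.49745784e-02, 1.30359998e+00,
       5.74391675e-06, 1.43118780e+00]), 'qvel': array([ 9.29741692e-04,  6.82907132e-04,  1.15405677e-04, -1.26731274e-04,
        1.72386626e-05,  1.32747505e-03]), 'tau': array([-7.36981565e-04, -4.80623424e+01,  2.98535728e+01,  1.93189911e-02,
       -2.68145022e-04,  3.78600276e-06]), 'tcp_pos': array([0.18704512, 0.5431233 , 0.19831001]), 'orientation': array([-0.69678438,  0.69801347, -0.11696203,  0.11657015]), 'wrist_force': array([ 0.30783345, -0.2087746 ,  0.54915473]), 'ft_torque': array([0.02914053, 0.00125298, 0.02907445]), 'finger_gap': 0.08536862599783036}
side {'fx': 489.6079115634063, 'fy': 489.6079115634063, 'cx': 307.6218931975216, 'cy': 244.4722095989526, 'R': array([[ 0.86693607, -0.49801956, -0.01995926],
       [-0.38220282, -0.6385562 , -0.66795732],
       [ 0.3199107 ,  0.58670478, -0.74393188]]), 't': array([-0.46929433,  0.26778788,  0.78146277])}
top {'fx': 485.9584926662377, 'fy': 485.9584926662377, 'cx': 323.183192551159, 'cy': 230.75797058648513, 'R': array([[-0.02410286, -0.99969842, -0.00470394],
       [-0.99824439,  0.02432191, -0.05400534],
       [ 0.05410346,  0.003394  , -0.99852957]]), 't': array([0.01050831, 0.5489951 , 0.98033098])}
wrist {'fx': 371.64829954431775, 'fy': 371.64829954431775, 'cx': 314.7535894975139, 'cy': 238.71908563127116, 'mount': array([[-4.57756379e-04,  9.47777808e-01,  3.18931053e-01,
        -8.23238558e-02],
       [ 1.36070748e-04, -3.18931024e-01,  9.47777919e-01,
        -1.75910992e-01],
       [ 9.99999886e-01,  4.77248575e-04,  1.70278753e-05,
         6.01436696e-04],
       [ 0.00000000e+00,  0.00000000e+00,  0.00000000e+00,
         1.00000000e+00]])}
```

View pics/side0.png

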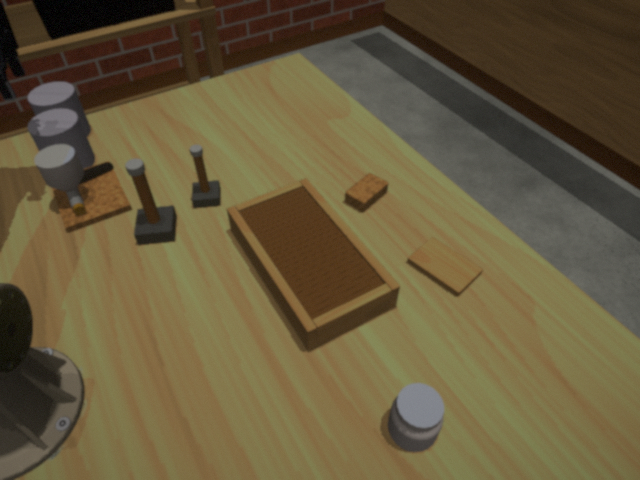

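View pics/top0.png

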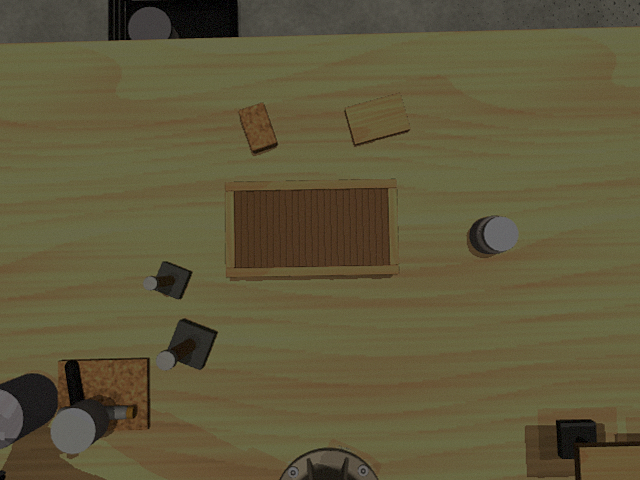

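View pics/wrist0.png

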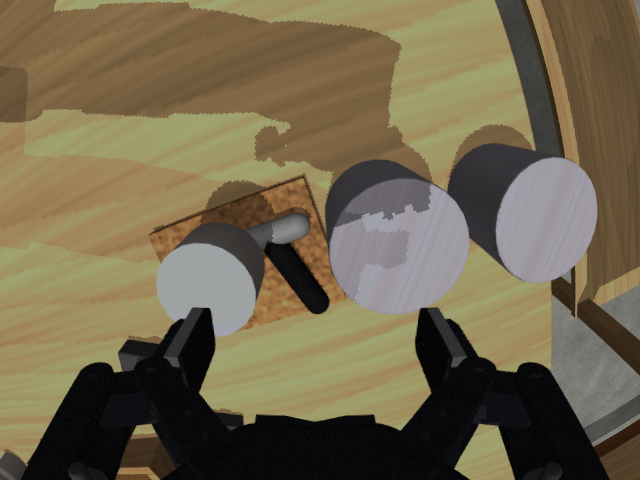

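The side view shows two stands: a small one at (206,190) and a large one at (155,222). The top view shows them at (175,280) and (192,345), with the tray at (312,230), the tub at (495,235), the cork block at (258,128), the board at (378,119), and cork board and cylinder clutter at lower left. The small stand fits the description; I'll check it in a crop.

```bash
python3 - <<'E'
import cv2
t=cv2.imread("pics/top0.png")
cv2.imwrite("pics/c1.png",cv2.resize(t[250:380,130:230],None,fx=6,fy=4.6,interpolation=cv2.INTER_CUBIC) if 0 else cv2.convertScaleAbs(cv2.resize(t[250:380,120:240],None,fx=4.6,fy=4.6,interpolation=cv2.INTER_CUBIC),alpha=1.7))
cv2.imwrite("pics/c2.png",cv2.convertScaleAbs(cv2.resize(t[165:295,215:410],None,fx=4,fy=4,interpolation=cv2.INTER_CUBIC),alpha=1.7))
E
```

```text
(no output)
```

View pics/c1.png

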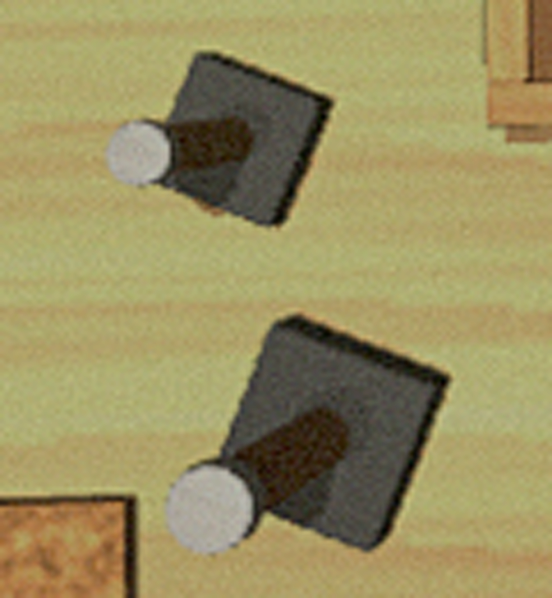

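View pics/c2.png

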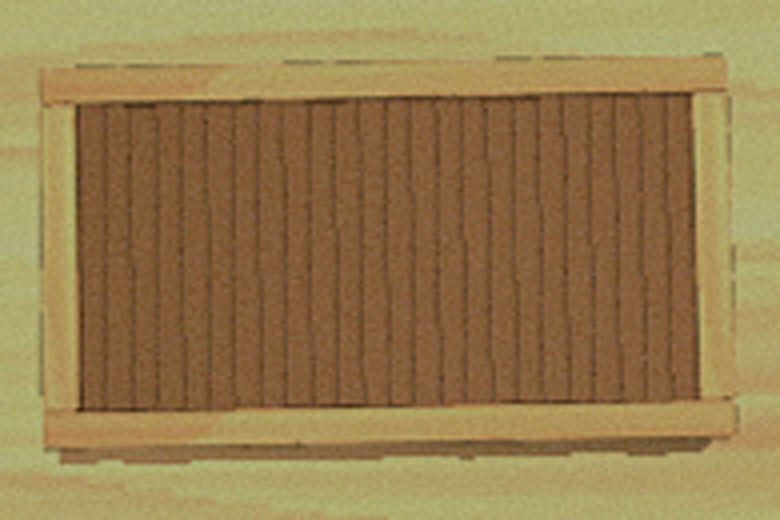

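```bash
cat > h.py <<'E'
import numpy as np
from workcell import env
from scipy.spatial.transform import Rotation as Rn
def ray(n,u,v,z):
    m=env.camera_model(n);R=m["R"];t=m["t"]
    d=R.T@np.array([(u-m["cx"])/m["fx"],(v-m["cy"])/m["fy"],1]);c=-R.T@t
    return c+d*(z-c[2])/d[2]
def pose():
    s=env.get_state();q=s["orientation"]
    return s,s["tcp_pos"],Rn.from_quat([q[1],q[2],q[3],q[0]]).as_matrix()
def wpix(X):  # world -> wrist pixel
    s,p,R=pose();m=env.camera_model("wrist");T=m["mount"]
    c=T[:3,:3].T@(R.T@(np.array(X)-p)-T[:3,3]);r=np.hypot(*c[:2]);th=np.arctan2(r,c[2])
    return m["cx"]+m["fx"]*th*c[0]/r,m["cy"]+m["fy"]*th*c[1]/r
def wray(u,v,z):
    s,p,R=pose();m=env.camera_model("wrist");T=m["mount"]
    a=np.array([u-m["cx"],v-m["cy"]])/m["fx"];th=np.hypot(*a)
    d=np.r_[np.sin(th)*a/th,np.cos(th)];d=R@T[:3,:3]@d;c=p+R@T[:3,3]
    return c+d*(z-c[2])/d[2]
def go(x,y,z,yawz=None):
    """tool-frame shift in mm to reach world point"""
    s,p,R=pose();print("shift",(R.T@(np.array([x,y,z])-p)*1000).round(1))
E
python3 - <<'E'
from h import *
np.set_printoptions(precision=4,suppress=True)
print("stand top",ray("top",150.2,283,.14),"foot c",ray("top",172.2,280.2,.026))
print("foot corners",[ray("top",120+a/4.6,250+b/4.6,.026) for a,b in((205,53),(330,98),(275,225))])
for z,cs in((.066,((42,68),(722,57),(736,433),(45,445))),(.06,((78,105),(692,93),(700,398),(80,410)))):
    P=np.array([ray("top",215+a/4,165+b/4,z) for a,b in cs]);print(P,P.mean(0))
    for e in (P[0]-P[1],P[3]-P[2]): print(np.linalg.norm(e),np.degrees(np.arctan2(e[1],e[0])))
    print(np.linalg.norm(P[0]-P[3]))
s,p,R=pose();print(p,R)
# side check
for n,u,v,z in(("side",197,150,.14),("side",206,186,.026)): print(n,ray(n,u,v,z))
E
```

```text
stand top [0.4566 0.3073 0.14  ] foot c [0.4561 0.304  0.026 ]
foot corners [array([0.494 , 0.3192, 0.026 ]), array([0.473 , 0.2644, 0.026 ]), array([0.4182, 0.289 , 0.026 ])]
[[ 0.6464  0.1856  0.066 ]
 [ 0.6436 -0.1465  0.066 ]
 [ 0.4606 -0.1474  0.066 ]
 [ 0.4628  0.1866  0.066 ]] [0.5533 0.0196 0.066 ]
0.33219674894007895 89.50947043848221
0.33404844314281 89.62004451688533
0.18362667686562653
[[ 0.6286  0.1694  0.06  ]
 [ 0.6271 -0.1322  0.06  ]
 [ 0.4777 -0.1314  0.06  ]
 [ 0.4792  0.1706  0.06  ]] [0.5531 0.0191 0.06  ]
0.30156806606210185 89.70768821189965
0.3019361945977967 89.72980050958512
0.14947402460743983
[0.1871 0.5432 0.1985] [[ 0.9455 -0.0007  0.3257]
 [-0.3257 -0.0013  0.9455]
 [-0.0002 -1.     -0.0014]]
side [0.4571 0.3017 0.14  ]
side [0.4631 0.3204 0.026 ]
```

```bash
python3 - <<'E'
import cv2
t=cv2.imread("pics/side0.png")
cv2.imwrite("pics/c3.png",cv2.convertScaleAbs(cv2.resize(t[135:255,120:240],None,fx=5,fy=5,interpolation=cv2.INTER_CUBIC),alpha=1.5))
from h import *
for z in(.18,.19,.2,.21,.22):print(z,ray("top",165.5,360,z),ray("side",136,166,z))
print(ray("top",120+355/4.6,250+425/4.6,.036))
E
```

```text
0.18 [0.32847223 0.2676627  0.18      ] [0.32923994 0.26149153 0.18      ]
0.19 [0.33048496 0.26435783 0.19      ] [0.328013   0.24778062 0.19      ]
0.2 [0.3324977  0.26105296 0.2       ] [0.32678607 0.23406972 0.2       ]
0.21 [0.33451044 0.25774809 0.21      ] [0.32555913 0.22035881 0.21      ]
0.22 [0.33652318 0.25444322 0.22      ] [0.3243322  0.20664791 0.22      ]
[0.33249693 0.25216665 0.036     ]
```

View pics/c3.png

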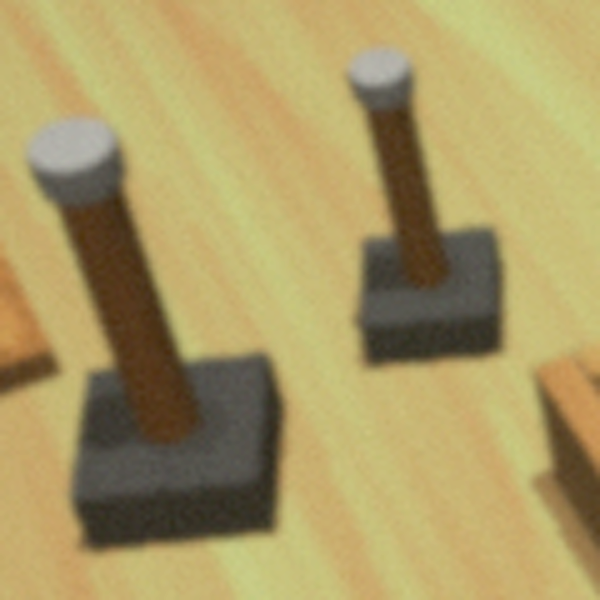

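The crop confirms the smaller stand has its foot at about (430,295) in the crop and its socket at (380,75). It is roughly 140 mm tall, against about 185 mm for the other one. Now I'll raise, close the gripper and move over the tray.

```bash
python3 -m inch '[[[0,-50,0,0],[0,-100,0,-8],[50,-100,-36,-16],[100,-100,-72,-19],[150,-100,-108,-19],[190,-100,-138,-19],[230,-100,-168,-19],[270,-100,-198,-19],[310,-100,-228,-19],[350,-100,-254,-19]]]' 0 40; python3 -c "
from h import *
go(.553,.019,.085);print(pose()[1:])"
```

```text
clock: 1.15
tcp_pos: [0.4166, 0.214, 0.2992]
orientation: [0.707, -0.707, -0.0, -0.0]
wrist_force: [0.1, 0.7, -1.3]
finger_gap: 0.0001
shift [ 136.4  214.2 -195. ]
(array([0.41658281, 0.21397875, 0.29923856]), array([[ 9.99999989e-01,  1.48330973e-04,  1.95668551e-05],
       [-1.95984731e-05,  2.13160538e-04,  9.99999977e-01],
       [ 1.48326799e-04, -9.99999966e-01,  2.13163443e-04]]))
```

```bash
python3 -m inch '[[[35,0,-50,0],[70,0,-100,0],[105,50,-150,0],[136.5,100,-195,0],[136.5,150,-195,0],[136.5,200,-195,0],[136.5,229,-195,0],[136.5,229,-195,0],[136.5,229,-195,0],[136.5,229,-195,0]]]'; python3 -c "
from h import *
for i in range(2):
  s,p,R=pose();print(s['clock'],p,s['wrist_force'])"
```

```text
clock: 2.15
tcp_pos: [0.5521, 0.0209, 0.0703]
orientation: [0.707, -0.707, 0.001, 0.0]
wrist_force: [0.9, -0.2, 1.1]
finger_gap: -0.0001
2.15 [0.55209968 0.02094027 0.0703233 ] [ 0.86402355 -0.1803794   1.09630737]
2.15 [0.55209968 0.02094027 0.0703233 ] [ 0.86402355 -0.1803794   1.09630737]
```

```bash
python3 -m inch '[[[0,4,0,0],[0,8,0,0],[0,8,0,0],[0,8,0,0]]]'; for i in 1; do python3 -m inch '[[[0,1,0,0],[0,1,0,0]]]'; done;  python3 -m inch '[[[0,1,0,0],[0,1,0,0]]]'; python3 -m inch '[[[0,1,0,0],[0,1,0,0]]]'
```

```text
clock: 2.55
tcp_pos: [0.553, 0.0211, 0.0631]
orientation: [-0.707, 0.707, 0.001, 0.0]
wrist_force: [0.2, 0.0, 0.3]
finger_gap: -0.0001
clock: 2.75
tcp_pos: [0.5526, 0.0209, 0.0614]
orientation: [0.707, -0.707, -0.0, -0.0]
wrist_force: [0.3, -0.1, 0.0]
finger_gap: -0.0001
clock: 2.95
tcp_pos: [0.5525, 0.0208, 0.0601]
orientation: [0.707, -0.707, 0.0, -0.0]
wrist_force: [-0.8, -0.2, -1.1]
finger_gap: -0.0
clock: 3.15
tcp_pos: [0.5525, 0.0209, 0.059]
orientation: [0.707, -0.707, 0.0, 0.0]
wrist_force: [-0.2, -0.8, -0.1]
finger_gap: -0.0
```

```bash
for k in 1; do python3 -m inch '[[[0,1,0,0],[0,1,0,0]]]'; done;  python3 -m inch '[[[0,1,0,0],[0,1,0,0]]]'; python3 -m inch '[[[0,0,0,0]]]'
```

```text
clock: 3.35
tcp_pos: [0.5525, 0.0208, 0.058]
orientation: [0.707, -0.707, 0.0, -0.0]
wrist_force: [-0.5, -0.3, -0.1]
finger_gap: 0.0002
clock: 3.55
tcp_pos: [0.5525, 0.0209, 0.0571]
orientation: [0.707, -0.707, 0.0, 0.0]
wrist_force: [0.3, 0.1, -0.0]
finger_gap: -0.0001
clock: 3.65
tcp_pos: [0.5525, 0.0209, 0.0571]
orientation: [0.707, -0.707, 0.0, -0.0]
wrist_force: [-0.1, -0.8, -0.4]
finger_gap: 0.0003
```

```bash
python3 -m inch '[[[0,1,0,0],[0,1,0,0]]]';  python3 -m inch '[[[0,1,0,0],[0,1,0,0]]]'; python3 -m inch '[[[0,1,0,0],[0,1,0,0]]]'; python3 -m inch '[[[0,0,0,0]]]'
```

```text
clock: 3.85
tcp_pos: [0.5525, 0.0209, 0.0561]
orientation: [0.707, -0.707, 0.0, -0.0]
wrist_force: [-0.3, -0.2, -0.2]
finger_gap: 0.0001
clock: 4.05
tcp_pos: [0.5525, 0.0208, 0.0551]
orientation: [0.707, -0.707, 0.0, -0.0]
wrist_force: [-0.9, -0.5, 0.7]
finger_gap: 0.0002
clock: 4.25
tcp_pos: [0.5525, 0.0209, 0.054]
orientation: [0.707, -0.707, 0.0, 0.0]
wrist_force: [-0.8, 0.3, 0.4]
finger_gap: 0.0
clock: 4.35
tcp_pos: [0.5525, 0.0209, 0.0542]
orientation: [0.707, -0.707, 0.0, -0.0]
wrist_force: [-0.1, -0.5, -0.2]
finger_gap: -0.0002
```

```bash
python3 - <<'E'
from h import *
import cv2
cv2.imwrite("pics/w1.png",env.read_camera("wrist"));cv2.imwrite("pics/s1.png",env.read_camera("side"))
s=env.get_state();print(s['wrist_force'],s['tau'])
E
```

```text
[ 0.08867033 -0.18364524  0.33292362] [ 7.27630504e-04 -4.72672319e+01  2.66712570e+01  2.08732592e-03
  3.25695430e-05 -9.51740788e-06]
```

View pics/w1.png

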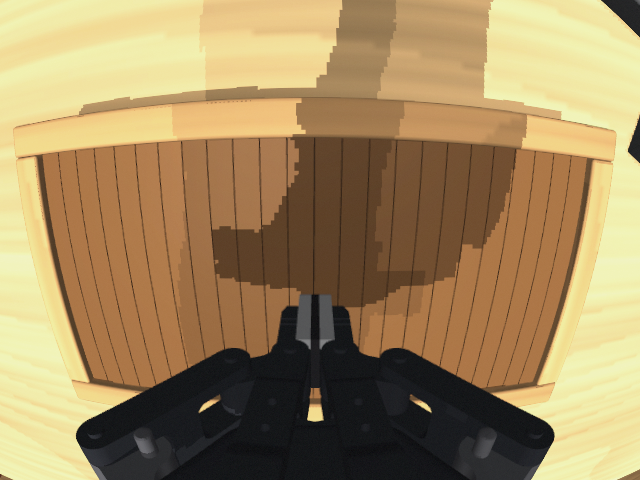

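View pics/s1.png

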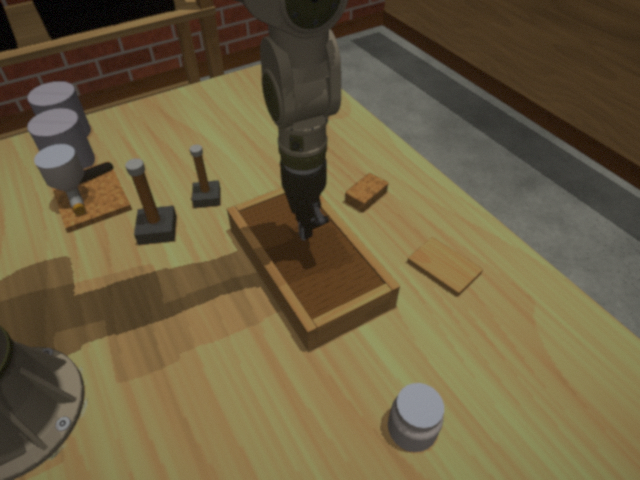

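The wrist view shows the closed fingertips at (316,297) over the middle strips, and no strip is visibly pushed in. I'll keep going down in small steps.

```bash
python3 -m inch '[[[0,1,0,0],[0,1,0,0]]]';  python3 -m inch '[[[0,1,0,0],[0,1,0,0]]]'; python3 -m inch '[[[0,1,0,0],[0,1,0,0]]]'; python3 -m inch '[[[0,1,0,0],[0,1,0,0]]]'; python3 -c "
from h import *
s,p,R=pose();print(wpix(p))"
```

```text
clock: 4.65
tcp_pos: [0.5525, 0.0209, 0.0531]
orientation: [0.707, -0.707, 0.0, -0.0]
wrist_force: [-0.4, -0.1, 0.4]
finger_gap: 0.0002
clock: 4.85
tcp_pos: [0.5525, 0.0209, 0.052]
orientation: [0.707, -0.707, 0.0, 0.0]
wrist_force: [0.1, 0.2, 0.0]
finger_gap: 0.0
clock: 5.05
tcp_pos: [0.5524, 0.0209, 0.051]
orientation: [0.707, -0.707, 0.0, -0.0]
wrist_force: [-0.2, 0.1, -0.4]
finger_gap: -0.0001
clock: 5.25
tcp_pos: [0.5525, 0.0209, 0.0501]
orientation: [0.707, -0.707, 0.0, -0.0]
wrist_force: [-0.2, -0.5, -0.7]
finger_gap: 0.0002
(np.float64(313.48544353672764), np.float64(280.4091641821222))
```

```bash
python3 - <<'E'
from h import *
import cv2
s,p,R=pose()
for d in((-.011,0,0),(.011,0,0),(-.011,0,.01),(.011,0,.01)):print(d,wpix(p+np.array(d)))
w=env.read_camera("wrist");cv2.imwrite("pics/w2.png",cv2.resize(w[200:400,200:440],None,fx=3.3,fy=3,interpolation=cv2.INTER_CUBIC))
E
```

```text
(-0.011, 0, 0) (np.float64(313.46419944598085), np.float64(260.87602524798))
(0.011, 0, 0) (np.float64(313.5079536150275), np.float64(299.0296711858564))
(-0.011, 0, 0.01) (np.float64(313.3983949162907), np.float64(268.5912329756271))
(0.011, 0, 0.01) (np.float64(313.44935492178246), np.float64(308.1676757922165))
```

View pics/w2.png

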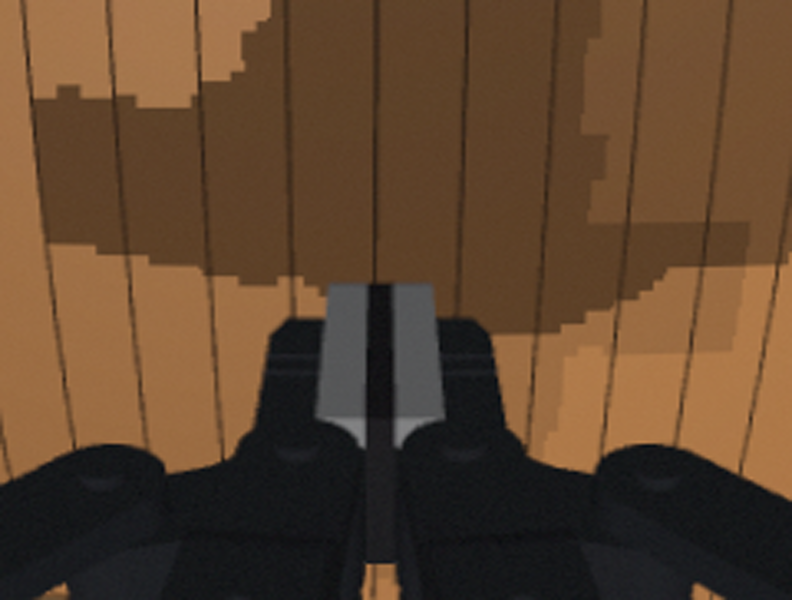

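```bash
python3 - <<'E'
from h import *
s,p,R=pose()
import h
p2=p+np.array([0,0,.0041])
h.pose=lambda:(s,p2,R)
for X in((.461,-.147,.066),(.461,.187,.066),(.646,.186,.066),(.646,-.147,.066),(.478,-.131,.06),(.478,.17,.06)):print(X,wpix(X))
E
```

```text
(0.461, -0.147, 0.066) (np.float64(12.334180248891641), np.float64(128.7401224539082))
(0.461, 0.187, 0.066) (np.float64(613.755909676349), np.float64(128.15717511859663))
(0.646, 0.186, 0.066) (np.float64(546.092619905023), np.float64(399.3173203022084))
(0.646, -0.147, 0.066) (np.float64(78.93495095922302), np.float64(398.300865451587))
(0.478, -0.131, 0.06) (np.float64(40.28355400036236), np.float64(153.99947163772407))
(0.478, 0.17, 0.06) (np.float64(584.226904851598), np.float64(153.42772854018295))
```

```bash
python3 - <<'E'
from h import *
import cv2
s,p,R=pose();m=env.camera_model("side")
def sp(X):
    c=m["R"]@X+m["t"];return (m["fx"]*c[0]/c[2]+m["cx"],m["fy"]*c[1]/c[2]+m["cy"])
for z in(0,.01,.02,.03,.04):print(z,[sp(p+np.array([x,0,z])) for x in (-.011,0,.011)])
w=env.read_camera("side");cv2.imwrite("pics/s2.png",cv2.convertScaleAbs(cv2.resize(w[150:270,240:400],None,fx=5,fy=5,interpolation=cv2.INTER_CUBIC),alpha=1.8))
E
```

```text
0 [(np.float64(301.70043051255595), np.float64(251.85873051017808)), (np.float64(306.7261089797896), np.float64(249.62506865503008)), (np.float64(311.71402639313567), np.float64(247.4081896932225))]
0.01 [(np.float64(301.5467005232221), np.float64(248.3721432073492)), (np.float64(306.6133498897761), np.float64(246.13378506926261)), (np.float64(311.64162559807784), np.float64(243.91237975029236))]
0.02 [(np.float64(301.39047017721145), np.float64(244.82884795911758)), (np.float64(306.4987638463039), np.float64(242.585934756842)), (np.float64(311.56805622372354), np.float64(240.36014596394168))]
0.03 [(np.float64(301.23167797342944), np.float64(241.22744992420235)), (np.float64(306.3823060855394), np.float64(238.98013172540954)), (np.float64(311.49328974785), np.float64(236.75011116324976))]
0.04 [(np.float64(301.0702603771237), np.float64(237.5665081380775)), (np.float64(306.2639303692083), np.float64(235.31494433048783)), (np.float64(311.4172967124087), np.float64(233.08085299174584))]
```

View pics/s2.png

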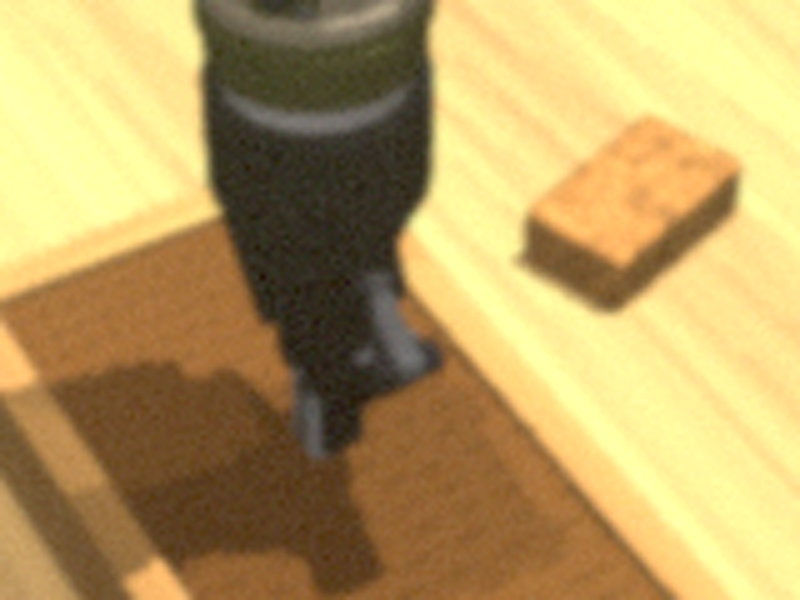

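The side crop shows the fingertip at (320,455), i.e. pixel (304,241), with its shadow standing clear of it. So the tips are really about 30 mm above the reported TCP. The wrist view agrees (about 35 mm). From here I rely on force feedback and keep lowering.

```bash
python3 -m inch '[[[0,3,0,0],[0,6,0,0],[0,9,0,0],[0,9,0,0]]]';  python3 -m inch '[[[0,1,0,0]]]';python3 -m inch '[[[0,1,0,0],[0,2,0,0],[0,2,0,0]]]'; python3 - <<'E'
from h import *
import cv2
w=env.read_camera("side");cv2.imwrite("pics/s3.png",cv2.convertScaleAbs(cv2.resize(w[150:270,240:400],None,fx=5,fy=5,interpolation=cv2.INTER_CUBIC),alpha=1.8))
E
```

```text
clock: 5.75
tcp_pos: [0.5521, 0.0209, 0.0405]
orientation: [0.707, -0.707, 0.0, 0.0]
wrist_force: [0.8, 0.6, -0.5]
finger_gap: -0.0
clock: 5.85
tcp_pos: [0.5525, 0.0209, 0.0401]
orientation: [0.707, -0.707, 0.0, -0.0]
wrist_force: [0.5, -0.0, 0.4]
finger_gap: 0.0002
clock: 6.15
tcp_pos: [0.5525, 0.0208, 0.0381]
orientation: [0.707, -0.707, 0.0, -0.0]
wrist_force: [-0.4, -0.9, -0.2]
finger_gap: 0.0001
```

View pics/s3.png

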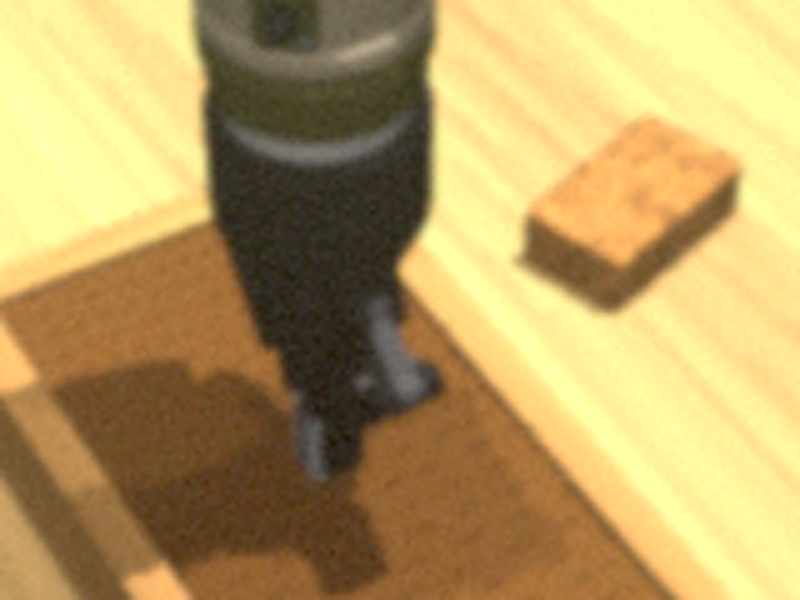

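```bash
python3 -m inch '[[[0,2,0,0],[0,4,0,0],[0,4,0,0]]]';  python3 -m inch '[[[0,1,0,0],[0,1,0,0]]]';python3 -m inch '[[[0,1,0,0],[0,1,0,0]]]';python3 -m inch '[[[0,1,0,0],[0,1,0,0]]]';python3 -m inch '[[[0,1,0,0],[0,1,0,0]]]'
```

```text
clock: 6.5
tcp_pos: [0.5523, 0.0209, 0.0338]
orientation: [0.707, -0.707, 0.0, 0.0]
wrist_force: [0.1, 0.7, -0.0]
finger_gap: 0.0002
clock: 6.7
tcp_pos: [0.5525, 0.0209, 0.033]
orientation: [0.707, -0.707, 0.0, 0.0]
wrist_force: [-0.6, -0.2, 0.9]
finger_gap: 0.0002
clock: 6.9
tcp_pos: [0.5525, 0.0209, 0.0321]
orientation: [0.707, -0.707, 0.0, -0.0]
wrist_force: [-0.3, 0.4, -0.1]
finger_gap: -0.0
clock: 7.1
tcp_pos: [0.5525, 0.0209, 0.0311]
orientation: [0.707, -0.707, 0.0, -0.0]
wrist_force: [-0.0, -0.2, 0.6]
finger_gap: 0.0001
clock: 7.3
tcp_pos: [0.5525, 0.0209, 0.0301]
orientation: [0.707, -0.707, 0.0, -0.0]
wrist_force: [0.1, 0.2, -1.3]
finger_gap: 0.0002
```

```bash
python3 -m inch '[[[0,1,0,0],[0,1,0,0]]]';python3 -m inch '[[[0,1,0,0],[0,1,0,0]]]';python3 -m inch '[[[0,1,0,0],[0,1,0,0]]]'
```

```text
clock: 7.5
tcp_pos: [0.5525, 0.0209, 0.0291]
orientation: [0.707, -0.707, 0.0, -0.0]
wrist_force: [0.5, 0.0, 0.0]
finger_gap: -0.0005
clock: 7.7
tcp_pos: [0.5525, 0.0209, 0.0281]
orientation: [0.707, -0.707, 0.0, -0.0]
wrist_force: [0.4, 0.9, -0.4]
finger_gap: 0.0003
clock: 7.9
tcp_pos: [0.5526, 0.0209, 0.0271]
orientation: [0.707, -0.707, 0.0, -0.0]
wrist_force: [0.3, -0.7, -0.2]
finger_gap: -0.0001
```

```bash
python3 -m inch '[[[0,1,0,0],[0,1,0,0]]]';python3 -m inch '[[[0,1,0,0],[0,1,0,0]]]';python3 -m inch '[[[0,1,0,0],[0,1,0,0]]]'; python3 -m inch '[[[0,1,0,0],[0,1,0,0]]]'
```

```text
clock: 8.1
tcp_pos: [0.5526, 0.0209, 0.0261]
orientation: [0.707, -0.707, 0.0, -0.0]
wrist_force: [0.0, -0.3, 0.5]
finger_gap: -0.0001
clock: 8.3
tcp_pos: [0.5527, 0.0208, 0.0252]
orientation: [0.707, -0.707, 0.0, -0.0]
wrist_force: [-0.6, 0.4, 1.3]
finger_gap: 0.0
clock: 8.5
tcp_pos: [0.5526, 0.0209, 0.0242]
orientation: [0.707, -0.707, 0.0, -0.0]
wrist_force: [-0.3, -0.0, 1.8]
finger_gap: 0.0001
clock: 8.7
tcp_pos: [0.5527, 0.0209, 0.0232]
orientation: [0.707, -0.707, -0.0, -0.0]
wrist_force: [0.0, -0.3, 1.8]
finger_gap: 0.0
```

Contact began at a reported z of about 0.027, so the offset is about 33 mm. The sheet is soft here, at tray y of about 0 (1.8 N at 4 mm). Next I probe at +55.

```bash
python3 -m inch '[[[0,-10,0,0],[0,-10,27,0],[0,-10,54,0],[0,-6,54,0],[0,-4,54,0],[0,-4,54,0]]]';  python3 -m inch '[[[0,1,0,0],[0,1,0,0]]]'; python3 -m inch '[[[0,1,0,0],[0,1,0,0]]]'
```

```text
clock: 9.3
tcp_pos: [0.5522, 0.0744, 0.027]
orientation: [-0.707, 0.707, -0.0, -0.0]
wrist_force: [0.2, -0.7, 0.8]
finger_gap: 0.0001
clock: 9.5
tcp_pos: [0.5525, 0.0742, 0.0264]
orientation: [0.707, -0.707, 0.0, -0.0]
wrist_force: [-0.5, -1.0, 3.0]
finger_gap: 0.0005
clock: 9.7
tcp_pos: [0.5526, 0.0743, 0.0259]
orientation: [-0.707, 0.707, -0.0, 0.0]
wrist_force: [-3.3, -1.0, 6.8]
finger_gap: 0.0004
```

The sheet is firm at y=0.074 (6.8 N). Next I find both edges at the same depth.

```bash
echo A; python3 -m inch '[[[0,-6,0,0],[0,-6,-15,0],[0,-3,-15,0],[0,-1,-15,0],[0,0,-15,0],[0,0,-15,0]]]'; echo B; python3 -m inch '[[[0,-6,0,0],[0,-6,30,0],[0,-3,30,0],[0,-1,30,0],[0,0,30,0],[0,0,30,0]]]'
```

```text
A
clock: 10.3
tcp_pos: [0.5523, 0.0598, 0.0248]
orientation: [-0.707, 0.707, -0.0, -0.0]
wrist_force: [0.3, 0.8, -0.1]
finger_gap: 0.0
B
clock: 10.9
tcp_pos: [0.5527, 0.0909, 0.0265]
orientation: [0.708, -0.706, -0.001, -0.0]
wrist_force: [-2.7, 4.6, 10.1]
finger_gap: -0.0002
```

```bash
echo A; python3 -m inch '[[[0,-6,0,0],[0,-6,15,0],[0,-3,15,0],[0,-1,15,0],[0,0,15,0],[0,0,15,0]]]'; echo B; python3 -m inch '[[[0,-6,0,0],[0,-6,15,0],[0,-3,15,0],[0,-1,15,0],[0,0,15,0],[0,0,15,0]]]'
```

```text
A
clock: 11.5
tcp_pos: [0.5527, 0.1056, 0.0263]
orientation: [0.708, -0.707, -0.0, -0.0]
wrist_force: [-3.2, 2.5, 11.9]
finger_gap: 0.0001
B
clock: 12.1
tcp_pos: [0.5526, 0.121, 0.0261]
orientation: [0.708, -0.706, -0.001, 0.0]
wrist_force: [-3.4, 3.6, 12.2]
finger_gap: -0.0001
```

```bash
echo A; python3 -m inch '[[[0,-6,0,0],[0,-6,8,0],[0,-3,8,0],[0,-1,8,0],[0,-0.5,8,0],[0,-0.5,8,0]]]'; echo B; python3 -m inch '[[[0,-6,0,0],[0,-6,5,0],[0,-3,5,0],[0,-1,5,0],[0,0,5,0],[0,0,5,0]]]'; echo C;  python3 -m inch '[[[0,-10,0,0],[0,-10,-35,0],[0,-10,-64,0],[0,-4,-67,0],[0,-1,-67,0],[0,0,-67,0],[0,0,-67,0]]]'
```

```text
A
clock: 12.7
tcp_pos: [0.5523, 0.1281, 0.0257]
orientation: [0.707, -0.707, 0.0, 0.0]
wrist_force: [-2.0, 0.3, 5.9]
finger_gap: 0.0001
B
clock: 13.3
tcp_pos: [0.5525, 0.133, 0.0258]
orientation: [0.707, -0.707, 0.0, 0.0]
wrist_force: [-0.7, 0.9, 3.3]
finger_gap: 0.0
C
clock: 14.0
tcp_pos: [0.5524, 0.066, 0.0257]
orientation: [-0.707, 0.707, 0.0, -0.0]
wrist_force: [-0.4, -3.0, 2.5]
finger_gap: 0.0004
```

```bash
echo A; python3 -m inch '[[[0,-6,0,0],[0,-6,-3,0],[0,-3,-3,0],[0,-1,-3,0],[0,0,-3,0],[0,0,-3,0],[0,0,-3,0]]]'; echo B; python3 -m inch '[[[0,-10,0,0],[0,-10,35,0],[0,-10,70,0],[0,-6,75,0],[0,-1,75,0],[0,0,75,0],[0,0,75,0]]]'; echo C;  python3 -m inch '[[[0,-6,0,0],[0,-6,4,0],[0,-3,4,0],[0,-1,4,0],[0,0,4,0],[0,0,4,0],[0,0,4,0]]]'
```

```text
A
clock: 14.7
tcp_pos: [0.5524, 0.063, 0.0256]
orientation: [0.707, -0.707, 0.0, 0.0]
wrist_force: [0.9, 0.7, 0.1]
finger_gap: -0.0002
B
clock: 15.4
tcp_pos: [0.5523, 0.1371, 0.0255]
orientation: [0.707, -0.707, 0.001, -0.0]
wrist_force: [-1.0, 0.6, 1.4]
finger_gap: -0.0002
C
clock: 16.1
tcp_pos: [0.5525, 0.1418, 0.0256]
orientation: [-0.707, 0.707, -0.0, 0.0]
wrist_force: [-0.1, -1.2, 0.3]
finger_gap: -0.0002
```

```bash
python3 -m inch '[[[0,-40,0,0],[0,-90,0,0],[0,-140,0,0],[0,-160,0,0]]]'; python3 - <<'E'
from h import *
m=env.camera_model("wrist");T=m["mount"]
def tp(X):
    c=T[:3,:3].T@(np.array(X)-T[:3,3]);r=np.hypot(*c[:2]);th=np.arctan2(r,c[2])
    return round(m["cx"]+m["fx"]*th*c[0]/r),round(m["cy"]+m["fy"]*th*c[1]/r)
for y in (0,-.013,-.03,-.033,-.04,-.046,-.05,-.06):print(y,"open",tp((-.011,y,.0427)),tp((0,y,.0427)),"closed",tp((-.011,y,.0)))
for y in (-.05,-.06,-.073,-.09,-.1,-.11,-.12):print(y,"body",tp((-.038,y,0)),tp((-.0425,y,0)),tp((-.038,y,.0425)))
E
```

```text
clock: 16.5
tcp_pos: [0.5547, 0.1422, 0.1911]
orientation: [0.707, -0.707, -0.003, -0.003]
wrist_force: [0.5, -0.3, -0.2]
finger_gap: -0.0
0 open (396, 261) (394, 280) closed (313, 261)
-0.013 open (401, 271) (399, 291) closed (313, 271)
-0.03 open (409, 286) (407, 307) closed (313, 287)
-0.033 open (411, 289) (408, 310) closed (313, 290)
-0.04 open (415, 296) (412, 318) closed (313, 297)
-0.046 open (418, 303) (415, 325) closed (313, 304)
-0.05 open (421, 307) (417, 331) closed (313, 309)
-0.06 open (427, 320) (423, 344) closed (313, 323)
-0.05 body (313, 243) (313, 231) (428, 243)
-0.06 body (313, 253) (313, 240) (436, 253)
-0.073 body (313, 269) (313, 255) (448, 267)
-0.09 body (312, 294) (312, 279) (467, 291)
-0.1 body (312, 314) (312, 297) (481, 309)
-0.11 body (312, 337) (312, 319) (497, 329)
-0.12 body (311, 366) (311, 347) (516, 354)
```

```bash
python3 -m inch '[[[0,-20,20,0],[-25,-20,60,0],[-50,-20,100,0],[-75,-20,140,0],[-96,-20,162,0],[-96,-20,162,0],[-96,-20,162,0],[-96,-20,162,0],[-96,-20,162,0]]]' 60; python3 - <<'E'
from h import *
import cv2
s,p,R=pose();print(p)
print(wpix((.456,.304,.14)),wpix((.456,.304,.026)))
cv2.imwrite("pics/w3.png",env.read_camera("wrist"))
E
```

```text
clock: 17.4
tcp_pos: [0.4575, 0.3029, 0.2056]
orientation: [-0.707, 0.707, -0.001, 0.001]
wrist_force: [0.0, -0.3, -0.3]
finger_gap: 0.0601
[0.45745943 0.30293813 0.20558757]
(np.float64(315.34997358856316), np.float64(237.88341290252202)) (np.float64(315.1882340956954), np.float64(200.99889180447133))
```

View pics/w3.png

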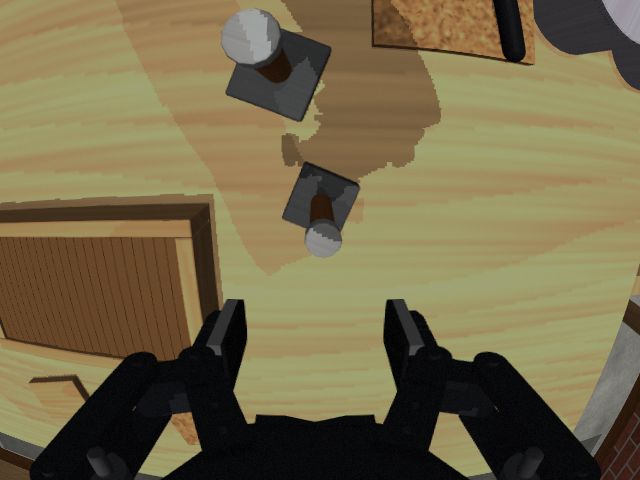

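The wrist view shows the small stand's socket at (323.5,238) and its foot centre at about (321,200). The pads straddle it, and the big stand is further up at (250,37).

```bash
python3 - <<'E'
from h import *
print(wray(323.5,238,.14),wray(321,200,.026),pose()[1]); go(.4555,.3065,.045)
E
```

```text
[0.45607955 0.30959212 0.14      ] [0.45498479 0.30969783 0.026     ] [0.45744824 0.30294399 0.2055875 ]
shift [ -2.  160.6   3.6]
```

```bash
python3 -m inch '[[[-2,0,6,0],[-2,30,6,0],[-2,60,6,0],[-2,90,6,0],[-2,115,6,0],[-2,135,6,0],[-2,150,6,0],[-2,160,6,0],[-2,160,6,0],[-2,160,6,0]]]' 85; python3 - <<'E'
from h import *
import cv2
print(pose()[1])
cv2.imwrite("pics/w4.png",env.read_camera("wrist"));w=env.read_camera("side");cv2.imwrite("pics/s4.png",cv2.convertScaleAbs(cv2.resize(w[80:240,120:280],None,fx=3.7,fy=3.7),alpha=1.8))
E
```

```text
clock: 18.45
tcp_pos: [0.455, 0.31, 0.0461]
orientation: [0.707, -0.707, 0.0, -0.0]
wrist_force: [-0.0, 0.7, 0.5]
finger_gap: 0.0851
[0.45500347 0.30999968 0.04612058]
```

View pics/w4.png

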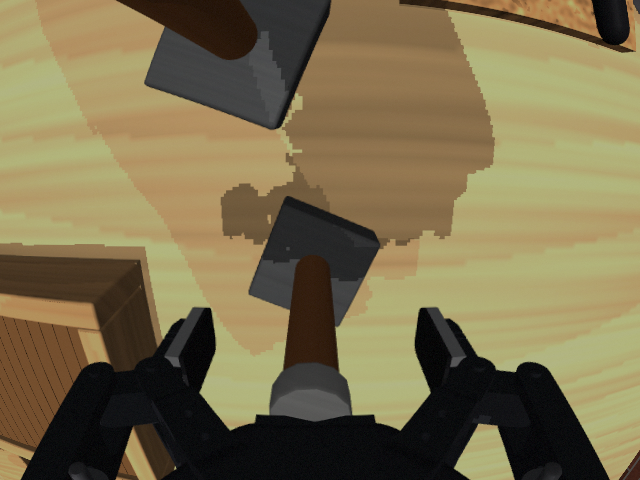

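View pics/s4.png

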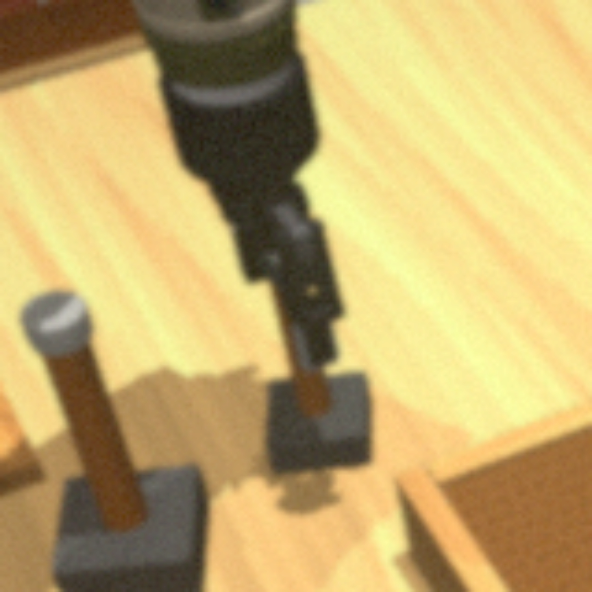

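The post at (312,310) is midway between the pads, the socket at (311,390) is just under the palm, and nothing is touching. Closing now.

```bash
python3 -m inch '[[[0,0,0,0],[0,0,0,0],[0,0,0,0],[0,0,0,0],[0,0,0,0],[0,0,0,0]]]' 0 70; python3 -m inch '[[[0,-5,0,0],[0,-15,0,0],[0,-30,0,0],[0,-30,0,0],[0,-30,0,0]]]'; python3 - <<'E'
from h import *
import cv2
cv2.imwrite("pics/w5.png",env.read_camera("wrist"));w=env.read_camera("side");cv2.imwrite("pics/s5.png",cv2.convertScaleAbs(cv2.resize(w[80:240,120:280],None,fx=3.7,fy=3.7),alpha=1.8))
print(pose()[0]['wrist_force'])
E
```

```text
clock: 19.15
tcp_pos: [0.4546, 0.3093, 0.0459]
orientation: [-0.707, 0.707, -0.0, 0.0]
wrist_force: [-1.3, -4.2, 3.2]
finger_gap: 0.0183
clock: 19.65
tcp_pos: [0.4547, 0.3101, 0.0757]
orientation: [0.707, -0.707, -0.0, -0.0]
wrist_force: [0.4, -0.6, -8.3]
finger_gap: 0.0183
[ 0.26669335  0.63110387 -7.72952955]
```

View pics/w5.png

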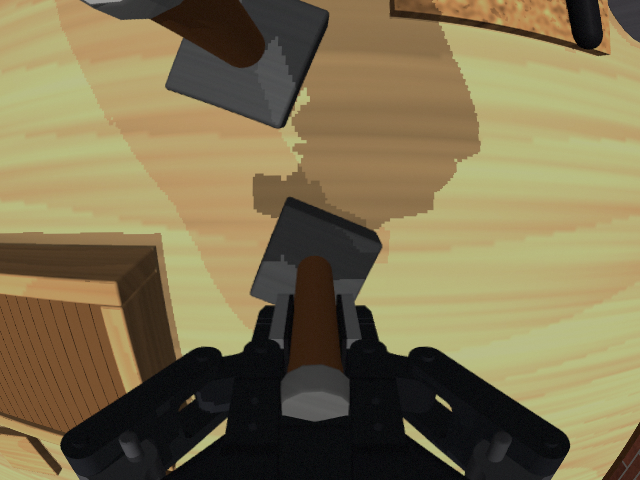

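View pics/s5.png

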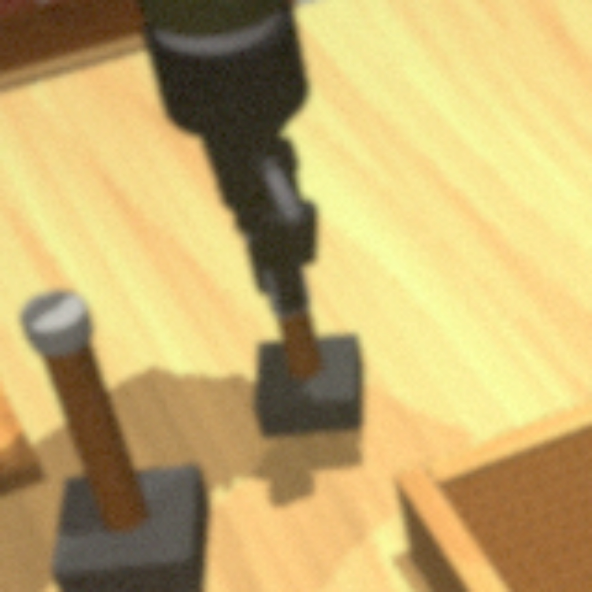

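The stand is held and lifted (about 8 N, so ~0.8 kg) and looks upright. Next I carry it over the batten.

```bash
python3 -m inch '[[[0,-15,0,0],[0,-40,0,0],[0,-70,0,0],[5,-80,-10,0],[15,-80,-30,0],[28,-80,-60,0],[42,-80,-90,0],[56,-80,-120,0],[70,-80,-150,0],[82,-80,-175,0]]]'; python3 -m inch '[[[10,0,-20,0],[15,0,-30,0],[16,0,-34,0],[16,0,-34,0],[16,0,-34,0],[16,0,-34,0]]]'
```

```text
clock: 20.75
tcp_pos: [0.5366, 0.1323, 0.1542]
orientation: [-0.707, 0.707, -0.001, -0.0]
wrist_force: [0.9, 1.2, -7.4]
finger_gap: 0.0184
clock: 21.35
tcp_pos: [0.552, 0.1018, 0.1557]
orientation: [0.707, -0.707, -0.0, 0.001]
wrist_force: [-0.2, -0.7, -6.7]
finger_gap: 0.0182
```

```bash
python3 - <<'E'
from h import *
import cv2
s,p,R=pose();print(p,s['wrist_force']); go(.553,.101,.110)
w=env.read_camera("side");cv2.imwrite("pics/s6.png",cv2.convertScaleAbs(cv2.resize(w[80:300,180:400],None,fx=2.7,fy=2.7),alpha=1.8))
E
```

```text
[0.55203397 0.10183161 0.15565813] [-0.2241904  -0.71544597 -6.72297382]
shift [ 1.  45.7 -0.8]
```

View pics/s6.png

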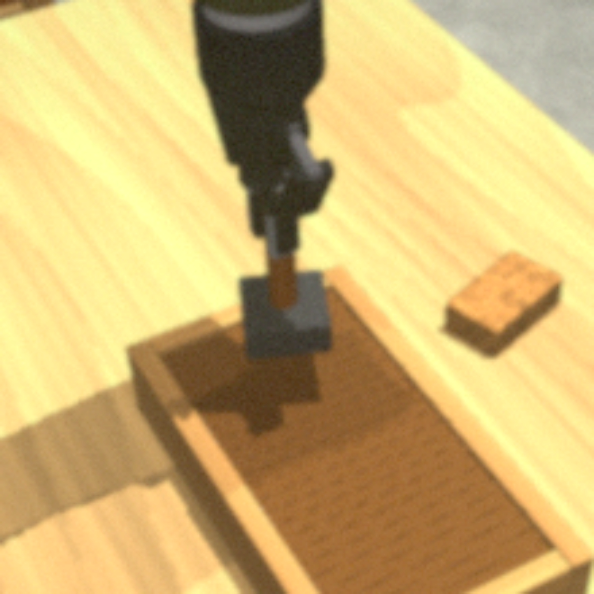

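The stand hangs upright over the +y end of the sheet, inside the rim. Lowering gently.

```bash
python3 -m inch '[[[1,15,-1,0],[1,30,-1,0],[1,40,-1,0],[1,46,-1,0],[1,46,-1,0],[1,46,-1,0],[1,46,-1,0]]]';  python3 -m inch '[[[0,1,0,0],[0,2,0,0],[0,2,0,0]]]';python3 -m inch '[[[0,1,0,0],[0,1,0,0]]]'
```

```text
clock: 22.1
tcp_pos: [0.5543, 0.0999, 0.1105]
orientation: [0.707, -0.707, -0.001, -0.001]
wrist_force: [0.2, -0.4, -6.7]
finger_gap: 0.0187
clock: 22.4
tcp_pos: [0.5536, 0.0998, 0.1077]
orientation: [0.707, -0.707, 0.0, -0.0]
wrist_force: [-0.8, -0.4, -7.3]
finger_gap: 0.0184
clock: 22.6
tcp_pos: [0.5535, 0.0998, 0.1066]
orientation: [0.707, -0.707, 0.0, -0.0]
wrist_force: [-0.2, 0.5, -6.3]
finger_gap: 0.0186
```

```bash
python3 -m inch '[[[0,0.5,0,0],[0,0.5,0,0]]]';  python3 -m inch '[[[0,0.5,0,0],[0,0.5,0,0]]]';python3 -m inch '[[[0,0.5,0,0],[0,0.5,0,0]]]'
```

```text
clock: 22.8
tcp_pos: [0.5536, 0.0998, 0.1061]
orientation: [0.707, -0.707, 0.0, -0.0]
wrist_force: [-0.4, 0.4, -6.4]
finger_gap: 0.0183
clock: 23.0
tcp_pos: [0.5536, 0.0999, 0.1057]
orientation: [0.707, -0.707, 0.0, -0.0]
wrist_force: [0.6, 0.0, -7.5]
finger_gap: 0.0182
clock: 23.2
tcp_pos: [0.5537, 0.0999, 0.1053]
orientation: [0.707, -0.707, -0.0, -0.0]
wrist_force: [-1.5, 0.1, -5.8]
finger_gap: 0.0185
```

```bash
python3 -m inch '[[[0,0.5,0,0],[0,0.5,0,0]]]';  python3 -m inch '[[[0,0.4,0,0],[0,0.4,0,0],[0,0.4,0,0]]]'
```

```text
clock: 23.4
tcp_pos: [0.5537, 0.0998, 0.1051]
orientation: [0.707, -0.707, -0.0, -0.0]
wrist_force: [-1.4, -0.2, -3.5]
finger_gap: 0.0184
clock: 23.7
tcp_pos: [0.5537, 0.0999, 0.1048]
orientation: [0.707, -0.707, -0.0, -0.0]
wrist_force: [-1.8, -0.4, -1.0]
finger_gap: 0.018
```

The batten is carrying it: the load went from -7 to -1 N within about 0.8 mm. Releasing.

```bash
python3 -m inch '[[[0,0,0,0],[0,0,0,0],[0,0,0,0],[0,0,0,0],[0,0,0,0],[0,0,0,0]]]' 70; python3 - <<'E'
from h import *
import cv2
cv2.imwrite("pics/w7.png",env.read_camera("wrist"))
E
```

```text
clock: 24.3
tcp_pos: [0.5537, 0.0999, 0.1043]
orientation: [0.707, -0.707, 0.0, -0.0]
wrist_force: [-0.5, 0.2, 0.4]
finger_gap: 0.0697
```

View pics/w7.png

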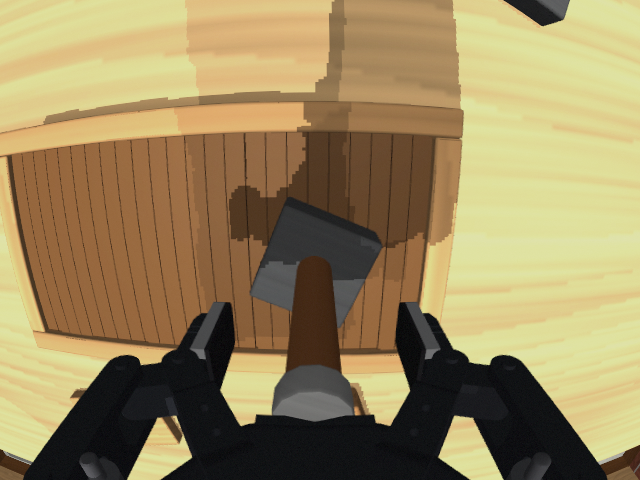

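The pads are clear on both sides, at (230,330) and (402,330), and the post is upright at (315,310). Retreating straight up.

```bash
python3 -m inch '[[[0,-10,0,0],[0,-30,0,0],[0,-60,0,0],[0,-100,0,0],[0,-140,0,0],[0,-180,0,0],[-50,-180,0,0],[-100,-180,0,0],[-100,-180,0,0],[-100,-180,0,0]]]'; python3 - <<'E'
from h import *
import cv2
print(pose()[1])
w=env.read_camera("side");cv2.imwrite("pics/s8.png",cv2.convertScaleAbs(cv2.resize(w[100:300,180:400],None,fx=3,fy=3),alpha=1.8));cv2.imwrite("pics/w8.png",env.read_camera("wrist"))
E
```

```text
clock: 25.35
tcp_pos: [0.4528, 0.1, 0.2855]
orientation: [0.707, -0.707, -0.001, -0.001]
wrist_force: [0.7, -1.2, 0.4]
finger_gap: 0.07
[0.45277054 0.0999721  0.2855007 ]
```

View pics/s8.png

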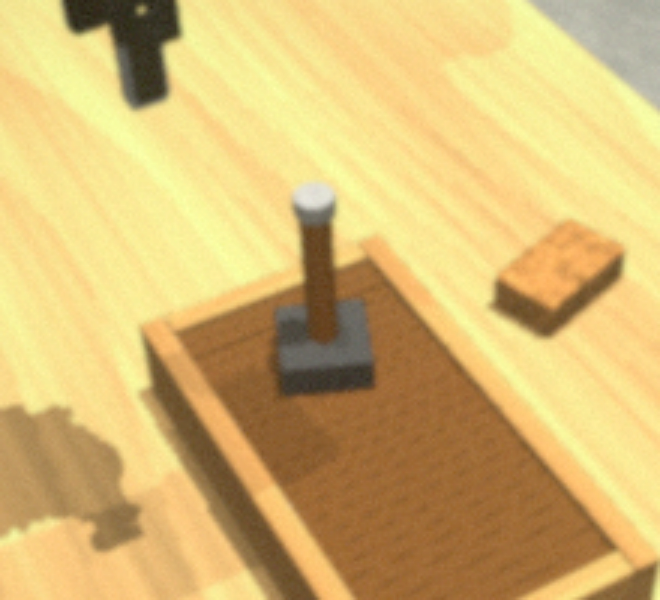

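View pics/w8.png

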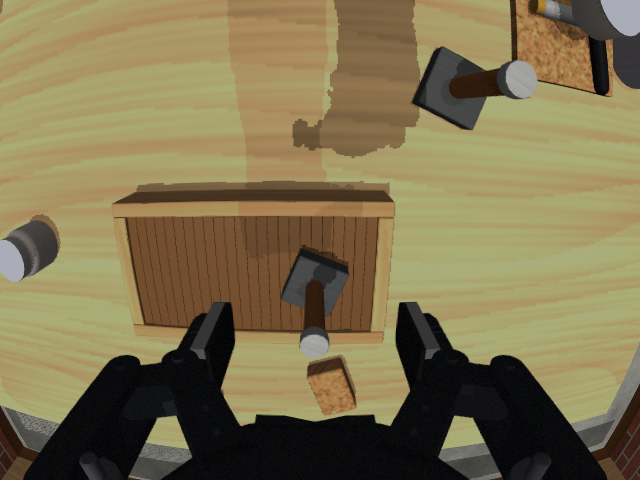

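The stand is free and upright on the sheet, with its foot at (316,282) and socket at (314,345) in the wrist view. I'll check the tilt with numbers.

```bash
python3 - <<'E'
from h import *
print(wray(314,344,.2),wray(316,281,.086))
m=180,100
print(ray("side",180+314/3,100+196/3,.2),ray("side",180+324/3,100+336/3,.086))
E
python3 -c "
from workcell import env
print(env.hand_in())"
```

```text
[0.55442482 0.09991999 0.2       ] [0.5488164  0.10195101 0.086     ]
[0.55503826 0.09752035 0.2       ] [0.55461974 0.09625634 0.086     ]
the job is handed in; nothing more can be done
None
```

I felt out the batten, set the smaller stand on it at about 25 s of the 64 s allowed, and handed the job in. No verdict was given, so whether it passed is not known.

- **Finding the batten:** With the gripper closed, I pressed the sheet at points along its length. It was soft near the middle and firm from about y = 0.065 to 0.137 (world). That puts the batten's middle at about y = 0.10, or +82 mm in the tray. The highest force I read while probing was about 12 N, below the 25 N limit.
- **Placing the stand:** I gripped the stand by its post, lifted it and lowered it at (0.553, 0.100). Its weight came off the gripper within about 0.8 mm, so the batten is carrying it. I then let go and backed away.

**Last checks**
- Both camera views showed the stand free and inside the rim.
- The side view measured a tilt of about 0.01 rad. The wrist view gave about 0.05 rad, but the foot's centre is read roughly there, so I trust the side view more; the limit is 0.06 rad.
- I did not measure the bystanders again after placing; the cork block and tub looked undisturbed in the last wrist view, and the sample board was out of view. I never moved near any of them.

**Disagreements**
- The closed fingertips sit about 33 mm above the reported TCP. The pictures and the contact heights agreed on this, and I allowed for it in the moves.
- The top and wrist cameras differed by 2–6 mm on where the stand was. I used the wrist reading, and the grasp was clean.

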